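# Arm the laser at its guarded toggle

## Task

On the laser controller, lift the hinged black guard back with a fingertip, flip the toggle beneath it fully over, away from the robot, and then let the guard drop shut over it again. Only touch and push: pick nothing up, and leave the other controller alone and the things standing about where they are.

Things in the scene. Friction and masses are not known exactly. Their poses are not given: they have to be found in the camera images.
- unit: the laser controller: white housing 200 (x) x 180 (y) x 70 mm, fixed; the only one with a black hinged guard on its flat top. Origin: centre of its underside; x points away from the robot (turned up to 0.35 rad either way), y to its left, z up. Besides guard and bottle, its top has only a round key lock (32 mm across, 14 mm tall) at x 55, y 55 mm
- guard (a joint): angle of the guard, rad: 0 closed, 1.4 open against its stop, leaning back. About 50 g, hinge nearly free: below about 0.55 it falls shut, beyond 0.8 it falls open and stays until nudged back. To open, push its front bar up and back (away from the robot) along its arc, under 2 N; to close, push the open guard from its far side towards the robot until it tips over and drops
- hinge (a point): centre of the guard's hinge line (along the unit's y), fixed on the unit 6 mm above its top, at unit x 30, y -30 mm; axes as the unit's. Hinge ears reach 35 mm to either side along y and 12 mm above the top. The guard: roof 3 mm thick, 52 mm wide, from the bar to 44 mm straight above the hinge, a cheek down each side of its rear 30 mm only; open, its outside faces away from the robot
- bar (a point): centre of the round bar (10 mm diameter, 52 mm long along the unit's y) edging the guard's front, nearest the robot; moves with the guard. Closed: 54 mm nearer the robot than the hinge and 44 mm above it (50 mm above the unit's top), space free in front and below. It swings about the hinge at 70 mm radius; fully open it is 34 mm beyond the hinge, 61 mm above it
- toggle (a joint): angle of the steel bat toggle beneath the guard, rad: 0 leans 0.4 rad towards the robot (off), 0.8 leans 0.4 rad away from the robot (on, against its stop). It turns with about 0.5 N at its tip and stays wherever it is left, without snapping.
- pivot (a point): foot of the toggle, on the unit's top 30 mm nearer the robot than the hinge, on the guard's centre line; axes as the unit's
- toggle_tip (a point): end of the toggle, 30 mm from its foot; the bat is 7 mm thick at the foot and 10 mm at the end
- lamp_unit: the lamp controller, a like white housing 200 x 180 x 70 mm, fixed to the table, with a bare toggle and a 36 mm round dial but no guard; the two controllers stand side by side, either one on the left. Origin at the centre of its underside, axes as for the laser controller
- lamp_toggle (a joint): angle of the bare toggle on the lamp controller, rad, same sense as the other (0 towards the robot, 0.8 away): to be left alone
- oil: amber dropper bottle, 26 mm diameter, 42 mm tall, standing on the laser controller at about unit x -55, y 55 mm; origin under its base; not part of the job
- objective: steel microscope objective, 28 mm diameter, 42 mm tall, standing on the lamp controller; origin under its base; not part of the job
- slide_box: grey plastic slide box 85 x 60 x 32 mm on the table beyond the controllers; origin under its base; not part of the job
- dish: white shallow dish, 90 mm diameter, 18 mm tall, on the table beyond the controllers; origin under its base; not part of the job
- vial: amber jar, 38 mm diameter, 70 mm tall, on the table on the robot's side of the controllers; origin under its base; not part of the job
- driver: screwdriver 160 mm long lying on the table to the left; origin at its middle on the table; not part of the job
- wash: white bottle, 56 mm diameter, 130 mm tall, on the table to the right; origin under its base; not part of the job

How it is judged:
By the outcome, as a careful person would: the job done as asked, in the order asked, and still so for the second after the job is handed in, with the robot touching nothing.
It also fails if it takes over 56 s, if anything falls off the work surface, if the arm or the gripper's body presses on something with over 40 N, if the wrist force passes 120 N, or if a joint passes its speed limit or range.

## Robot

A 6-joint arm with a two-finger parallel gripper is mounted at the origin on the work surface. World frame = base frame: x ahead of the robot, y to its left, z up, the work surface at z = 0. Lengths are in mm, angles in rad, forces in N, time in s.
With the tool pointing down it reaches from about 300 to 775 mm from the base axis. Payload 14.6 kg.
Tool frame: the origin (TCP) lies midway between the tips of the shut fingers; the grasp point (between the pads) lies 19 mm behind it (grip_depth is the distance from the TCP to the grasp point, in mm); z points along the fingers, y is the direction in which the jaws open and shut (so a half turn about z gives the same grasp; the last joint's range is limited). The gripper opens to 94 mm and grips with 3 to 60 N. Pads are 16 mm wide; open, the fingers measure 119 mm over their backs; the gripper's body (75 mm by 177 mm) begins 78 mm behind the grasp point.
Start: joints at [1.271, 0.3, 1.521, -0, 1.321, -0.067], TCP at [126.885, 535.154, 205.446] pointing down, gripper open.
Joint ranges: [-3.03, 3.03], [-0.79, 2.21], [0.23, 2.52], [-1.04, 4.18], [0, 3.07], [-2.55, 2.55]. Speed limits (rad/s): [2.22, 2.22, 2.57, 3.14, 3.14, 3.14].

## Interface

Orientations are given as [roll, pitch, yaw] about the fixed x, y, z axes, in that order (R = Rz(yaw) Ry(pitch) Rx(roll)).
In Python, from cell import read_state, camera, camera_info, sign_off, grip_depth gives the robot as it stands.
- The arm moves only by the tool drive_tool, never from a script. Its argument "motion" is one flat list of numbers, 4 for each row, row after row: the shift along the tool's x, y, z in mm, then the turn about the tool's z in rad. A call has 1 to 8 rows; each row shifts and turns the pose as measured when the row begins, along the tool's axes as they then stand; what a row does not reach is not made up. A row lasts 1/12 s, in which the tool goes at most 41.7 mm and 7.16 degrees, less where a joint would pass 70% of its speed; a pose out of reach is approached as far as the arm can. A call is refused whole if a number of a shift passes 41.7 or a number of a turn 0.125, either way. A call with a gripper value outside its range is refused whole. "jaw" is the closure, from 0 (fully open) to 1 (shut), set as the call begins (left out, the last holds). The fingers move at their own pace and stop on an object; "grip_force" is the grip in N (left out, the last holds). Time passes only in rows, so rows that do not move let the fingers close. It gives the time, the measured TCP pose, the force and the opening at its end, in the units of the state.
- read_state(): the state, without advancing time (a new reading comes with each control period).
- camera(name): name is "scene" or "top" or "wrist"; returns the picture (384x512x3 uint8, red, green, blue); there is no depth.
- camera_info(name): a dict with "fovy" (degrees; the focal length in pixels is half the picture's height over the tangent of half this angle, whatever the lens; pixels are square), "cx", "cy" (the principal point, pixels), "camera_from_world" (4x4, takes a point from world to camera coordinates). Camera axes: x right, y up, looking along -z (the intrinsics and any distortion apply to the point x, -y, -z); pixel columns grow to the right and rows downward; lengths in mm; the calibration is good to about 2 mm. A picture is of the moment at which its call begins: read the wrist's pose just before it. camera_info takes no time and is no camera call; for the wrist camera it gives the pose at the moment of the call.
- sign_off(): hands the job in, once; it reports no verdict.
The state is a dict: "clock": time; "joints": joint angles; "qd": joint speeds; "effort": joint torques, N m; "eef_pos": TCP position; "eef_rot": TCP orientation; "wrist_force": force on the tool from outside, world axes, zero at the start; "moment": the same for the moment, N m; "finger_gap": finger opening in mm.
Only numpy, scipy, OpenCV 4.12 (cv2) and the standard library are available. Lean on these libraries where they do the work, as an engineer would, in place of code of your own. Each camera call takes 0.05 s, during which the arm holds its last target. There are 200 camera calls.

## Working session

There is one attempt and no reset: what is moved stays moved. The work goes in short steps, Python scripts to look and compute and a tool call to move; the robot and the scene stay as the last step left them, time stands still between calls to the robot, and variables do not carry over. Pictures are saved under pics/ and viewed, on a budget of 10 in all, crops included, one or two more only if the job needs it, and the job is handed in when it is done.

Besides the shell and the picture viewer there is one more tool, called after "Call:" by a JSON object that holds its "op" and its "data". drive_tool: Moves the arm, as the interface text tells. Its arguments: {"type":"object","properties":{"motion":{"type":"array","items":{"type":"number"}},"jaw":{"type":"number"},"grip_force":{"type":"number"}},"required":["motion"]}

```bash
mkdir -p pics; ls; cat > h.py <<'E'
import numpy as np, cv2
from cell import *
def save(n,fn):
    im=camera(n); cv2.imwrite('pics/'+fn,cv2.cvtColor(im,cv2.COLOR_RGB2BGR)); return im
E
python3 - <<'E'
from h import *
for n in ['scene','top']:
    i=camera_info(n); print(n,{k:(np.round(v,3).tolist() if not isinstance(v,str) else v) for k,v in i.items()})
a=save('scene','s0.png'); b=save('top','t0.png')
cv2.imwrite('pics/t0big.png',cv2.resize(cv2.imread('pics/t0.png'),(800,600),interpolation=cv2.INTER_CUBIC))
cv2.imwrite('pics/s0big.png',cv2.resize(cv2.imread('pics/s0.png'),(800,600),interpolation=cv2.INTER_CUBIC))
print(read_state())
E
```

```text
pics
scene {'fovy': 46.8, 'cx': 252.881, 'cy': 196.982, 'camera_from_world': [[0.868, 0.497, 0.005, -504.959], [-0.393, 0.68, 0.619, 180.63], [0.304, -0.54, 0.785, -1440.804], [0.0, 0.0, 0.0, 1.0]]}
top {'fovy': 44.883, 'cx': 261.81, 'cy': 188.665, 'camera_from_world': [[-0.016, -1.0, 0.001, -15.235], [0.99, -0.016, 0.143, -596.92], [-0.143, 0.003, 0.99, -1501.521], [0.0, 0.0, 0.0, 1.0]]}
{'clock': 0.1, 'joints': array([ 1.27140231e+00,  3.00439692e-01,  1.52150136e+00, -2.45055477e-05,
        1.32069163e+00, -6.65886439e-02]), 'qd': array([-1.63797549e-03, -5.83562987e-04, -1.03973482e-03, -1.36828126e-03,
        1.71131532e-03,  1.88899187e-05]), 'effort': array([-1.93519591e-03, -5.32642686e+01, -3.53278506e+01,  7.08203344e-02,
        2.36076565e-02, -7.61074489e-05]), 'eef_pos': array([126.82532101, 534.9442567 , 204.93727937]), 'eef_rot': array([-3.14055335e+00, -4.55185177e-05,  2.90879333e+00]), 'wrist_force': array([-0.90727859, -0.50707471, -0.46966752]), 'moment': array([ 0.04189529, -0.05404067, -0.01197818]), 'finger_gap': 94.13502929887483}
```

View pics/t0big.png

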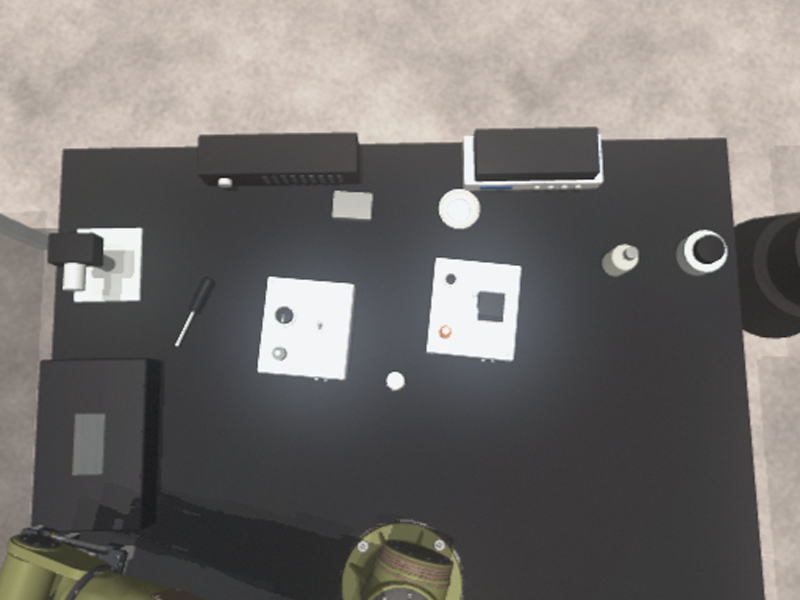

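View pics/s0big.png

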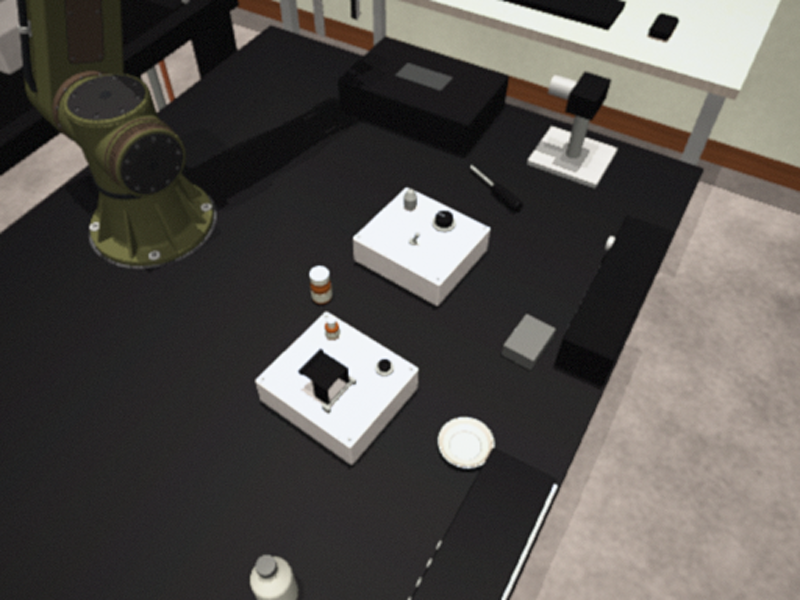

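The top view shows the laser controller on the right, at about (474,309) in the enlarged picture, with its guard at (491,306). The oil bottle is at (445,331), the key lock at (451,279), the lamp controller on the left, and the jar at (395,380) between them. The scene view agrees, and the guard is closed. Next I'll measure the unit's pose from contours in both views.

```bash
cat >> h.py <<'E'
def K(i):
    f=192/np.tan(np.radians(i['fovy'])/2); return f
def ray(i,uv):
    uv=np.atleast_2d(uv).astype(float); f=K(i); T=np.array(i['camera_from_world']); R=T[:3,:3]
    d=np.c_[(uv[:,0]-i['cx'])/f,-(uv[:,1]-i['cy'])/f,-np.ones(len(uv))]@R
    return -R.T@T[:3,3],d
def onz(i,uv,z):
    c,d=ray(i,uv); return c+d*((z-c[2])/d[:,2])[:,None]
def proj(i,P):
    P=np.atleast_2d(P); T=np.array(i['camera_from_world']); q=P@T[:3,:3].T+T[:3,3]; f=K(i)
    return np.c_[i['cx']+f*q[:,0]/-q[:,2], i['cy']-f*q[:,1]/-q[:,2]]
E
python3 - <<'E'
from h import *
for n,fn,seed in [('top','t0.png',(303,198)),('scene','s0.png',(216,280))]:
    i=camera_info(n); im=cv2.imread('pics/'+fn); print(n,'campos',ray(i,[0,0])[0].round())
    g=im.min(2); print(np.percentile(g,[50,90,99]))
    for th in ([150,200,235] if n=='top' else [150,170,190,210]):
        m=(g>th).astype(np.uint8); cs,_=cv2.findContours(m,cv2.RETR_EXTERNAL,cv2.CHAIN_APPROX_NONE)
        for c in cs:
            a=cv2.contourArea(c)
            if 1200<a<8000 and cv2.pointPolygonTest(c,(float(seed[0]),float(seed[1])),True)>-60:
                h=cv2.convexHull(c); ap=cv2.approxPolyN(h,4) if hasattr(cv2,'approxPolyN') else h
                ap=ap.reshape(-1,2); P=onz(i,ap,70)[:,:2]
                print(th,a,ap.tolist(),P.round().tolist(),'c',P.mean(0).round(1),'L',np.linalg.norm(np.roll(P,-1,0)-P,axis=1).round())
    x,y,w,h=(265,155,85,90) if n=='top' else (155,190,125,115)
    c=im[y:y+h,x:x+w]; cv2.imwrite('pics/crop_'+fn,cv2.resize(c,None,fx=6 if n=='top' else 6,fy=6,interpolation=cv2.INTER_CUBIC))
E
```

```text
top campos [ 376.  -21. 1571.]
[ 72. 188. 243.]
150 3308.5 [[334, 170], [328, 233], [272, 225], [278, 164]] [[651.0, -263.0], [445.0, -236.0], [474.0, -56.0], [674.0, -79.0]] c [ 560.8 -158.4] L [207. 182. 201. 185.]
200 3201.0 [[333, 170], [328, 230], [273, 224], [278, 164]] [[651.0, -260.0], [455.0, -236.0], [477.0, -59.0], [674.0, -79.0]] c [ 564.  -158.5] L [198. 178. 198. 182.]
235 3111.0 [[332, 170], [327, 230], [273, 224], [279, 165]] [[651.0, -256.0], [455.0, -233.0], [477.0, -59.0], [670.0, -83.0]] c [ 563.2 -157.7] L [198. 175. 195. 175.]
scene campos [ 948. -649. 1022.]
[ 40. 157. 242.]
150 4699.0 [[269, 236], [224, 287], [162, 244], [208, 199]] [[677.0, -85.0], [654.0, -263.0], [455.0, -240.0], [476.0, -62.0]] c [ 565.8 -162.6] L [180. 200. 180. 202.]
170 4646.5 [[268, 236], [224, 287], [162, 243], [208, 199]] [[675.0, -86.0], [654.0, -263.0], [454.0, -238.0], [476.0, -62.0]] c [ 564.8 -162.4] L [179. 202. 177. 200.]
190 4562.0 [[268, 236], [224, 287], [163, 244], [208, 199]] [[675.0, -86.0], [654.0, -263.0], [458.0, -239.0], [476.0, -62.0]] c [ 565.8 -162.6] L [179. 198. 178. 200.]
210 4519.5 [[267, 236], [224, 286], [163, 244], [208, 199]] [[673.0, -87.0], [653.0, -261.0], [458.0, -239.0], [476.0, -62.0]] c [ 564.9 -162.4] L [175. 196. 178. 198.]
```

View pics/crop_t0.png

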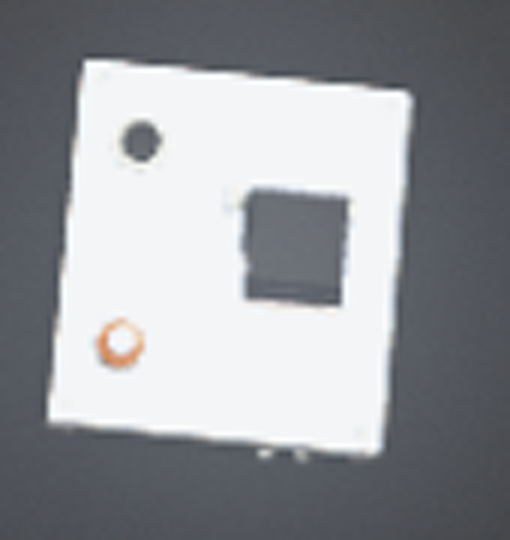

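View pics/crop_s0.png

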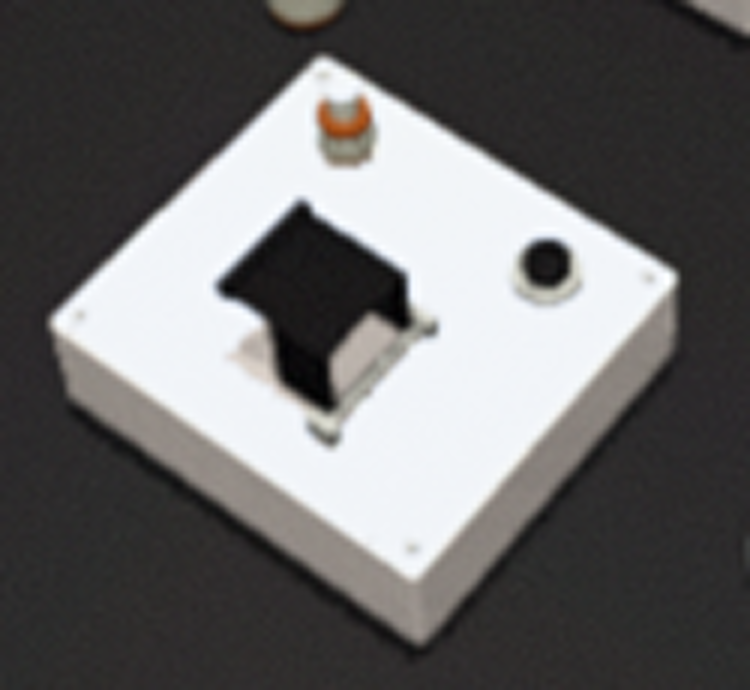

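The crops show the closed guard clearly. In the scene crop the bar ends are at (220,285) and (303,205), and the hinge ears at (325,430) and (435,325). Unit is at about (565,-161), yaw -0.12. I'll cross-check the predicted hinge and bar against those pixels while starting the approach.

```bash
python3 - <<'E'
from h import *
i=camera_info('scene'); j=camera_info('top')
print('bar s',onz(i,[(261/6+155,245/6+190)],120).round(1),'hinge s',onz(i,[(380/6+155,378/6+190)],79).round(1))
print('bar-front centre top', onz(j,[(293.5/6+265,302/6+155)],120).round(1),'roof rear top',onz(j,[(298/6+265,192/6+155)],121).round(1))
for C in [(565,-161)]:
    y=-.12; ex=np.array([np.cos(y),np.sin(y)]); ey=np.array([-ex[1],ex[0]])
    h=np.array(C)+30*ex-30*ey; print('pred hinge',h,'bar',h-54*ex,'barfront',h-59*ex)
E
```

```text
bar s [[ 535.5 -187.1  120. ]] hinge s [[ 595.8 -196.1   79. ]]
bar-front centre top [[ 529.9 -187.4  120. ]] roof rear top [[ 587.9 -191.5  121. ]]
pred hinge [ 591.19289286 -194.37562529] bar [ 537.58122652 -187.9111661 ] barfront [ 532.61718334 -187.31260506]
```

Call:
{"op": "drive_tool", "data": {"motion": [-9, -14, 0, -0.11, -19, -28, 0, 0, -19, -28, 0, 0, -19, -28, 0, 0, -19, -28, 0, 0, -19, -28, 0, 0, -19, -28, 0, 0, -19, -28, 0, 0], "jaw": 1}}

```text
clock: 0.77
eef_pos: [241.3, 302.0, 201.6]
eef_rot: [-3.135, -0.003, 3.032]
wrist_force: [1.1, 0.2, 0.4]
finger_gap: 44.0
```

Call:
{"op": "drive_tool", "data": {"motion": [-19, -28, 0, 0.01, -19, -28, 0, 0, -19, -28, 0, 0, -19, -28, 0, 0, -19, -28, 0, 0, -19, -28, 0, 0, -19, -28, 0, 0, -19, -28, 0, 0]}}

```text
clock: 1.43
eef_pos: [367.7, 48.2, 202.5]
eef_rot: [-3.136, -0.001, 3.023]
wrist_force: [-0.1, 0.4, 0.3]
finger_gap: 0.2
```

Call:
{"op": "drive_tool", "data": {"motion": [-19, -28, 0, 0, -19, -28, 0, 0, -19, -28, 0, 0, -19, -28, 0, 0, -19, -28, 0, 0, -19, -28, 0, 0, -10, -14, 0, 0, 0, 0, 0, 0]}}

```text
clock: 2.1
eef_pos: [472.1, -164.0, 201.4]
eef_rot: [-3.136, -0.003, 3.017]
wrist_force: [0.4, 0.8, -0.4]
finger_gap: 0.5
```

Call:
{"op": "drive_tool", "data": {"motion": [-12, -8, 0, 0, -12, -8, 15, 0, 0, 0, 25, 0, 0, 0, 25, 0, 0, 0, 22, 0, 0, 0, 5, 0, 0, 0, 0, 0]}}

```text
clock: 2.68
eef_pos: [493.1, -181.7, 105.6]
eef_rot: [-3.137, -0.005, 3.016]
wrist_force: [1.4, 0.1, 0.5]
finger_gap: 0.3
```

```bash
python3 - <<'E'
from h import *
s=read_state(); print(s['eef_pos'],s['eef_rot'],s['wrist_force'],s['joints'].round(2))
im=save('scene','s1.png'); cv2.imwrite('pics/s1c.png',cv2.resize(cv2.imread('pics/s1.png')[150:310,140:290],None,fx=3.7,fy=3.7,interpolation=cv2.INTER_CUBIC))
E
```

```text
[ 493.05548755 -181.68727951  105.58605094] [-3.1370163  -0.00453081  3.01584034] [1.37047549 0.08948436 0.5384311 ] [-0.42  0.35  1.7  -0.01  1.09 -1.86]
```

View pics/s1c.png

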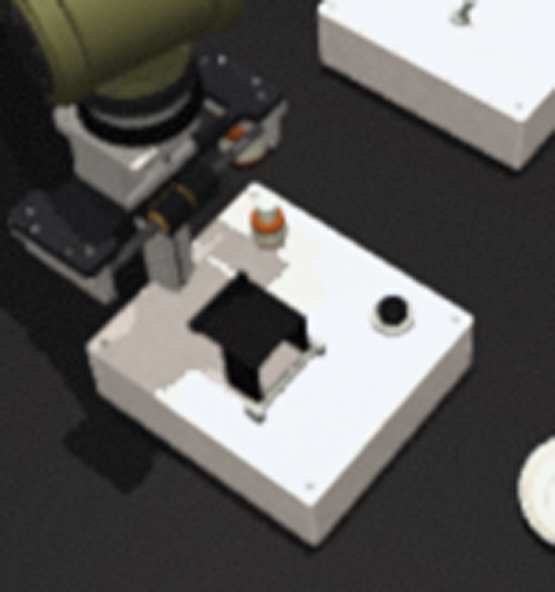

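The finger is in front of the bar and centred on it, and the guard is still closed. Now I'll push it up and back.

Call:
{"op": "drive_tool", "data": {"motion": [-9, 0, -3, 0, -9, 0, 0, 0, -9, 0, 0, 0, -6, 0, -1, 0, -6, 0, -3, 0, -6, 0, -3, 0, -6, 0, -3, 0, -6, 0, -3, 0]}}

```text
clock: 3.4
eef_pos: [549.7, -188.2, 133.9]
eef_rot: [-3.134, -0.01, 3.017]
wrist_force: [-0.5, -0.3, -0.5]
finger_gap: 0.3
```

Call:
{"op": "drive_tool", "data": {"motion": [-6, 0, -3, 0, -6, 0, -3, 0, -6, 0, -2, 0, -6, 0, -1, 0, -6, 0, 0, 0, -6, 0, 0, 0]}}

```text
clock: 3.9
eef_pos: [590.6, -192.9, 144.9]
eef_rot: [-3.134, -0.006, 3.018]
wrist_force: [-0.5, -0.3, -0.0]
finger_gap: 0.7
```

```bash
python3 - <<'E'
from h import *
s=read_state(); p=s['eef_pos']; d=p[:2]-np.array([590.5,-194]); ex=np.array([np.cos(-.12),np.sin(-.12)]); print(p,s['wrist_force'],'rel',d@ex,d@[-ex[1],ex[0]])
im=save('scene','s2.png'); cv2.imwrite('pics/s2c.png',cv2.resize(cv2.imread('pics/s2.png')[150:310,140:290],None,fx=3.7,fy=3.7,interpolation=cv2.INTER_CUBIC))
E
```

```text
[ 590.57054175 -192.86990729  144.92957222] [-0.51620293 -0.34742425 -0.02289565] rel -0.06525143228461167 1.1304105101098199
```

View pics/s2c.png

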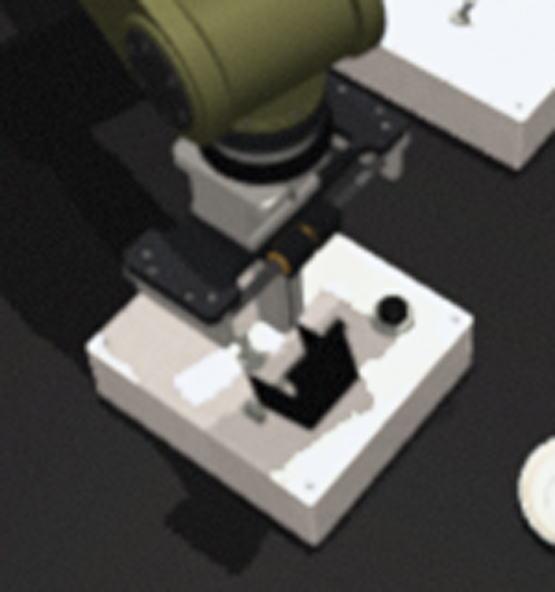

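The guard has fallen open, with its black roof standing at (310,385) in the crop, and the toggle is exposed at (250,350). I'll move back to the robot's side of the toggle and go down.

Call:
{"op": "drive_tool", "data": {"motion": [14, 0, 0, 0, 18, 0, 0, 0, 18, 0, 0, 0, 14, 0, 0, 0, 4, 0, 0, 0, 0, 0, 0, 0]}}

```text
clock: 4.45
eef_pos: [522.0, -184.0, 142.8]
eef_rot: [-3.135, -0.009, 3.018]
wrist_force: [0.7, 0.7, -0.4]
finger_gap: 0.4
```

```bash
cat > p.py <<'E'
from h import *
s=read_state(); p=s['eef_pos']; d=p[:2]-np.array([590.5,-194]); ex=np.array([np.cos(-.12),np.sin(-.12)]); print(p.round(1),s['wrist_force'].round(2),'rel',(d@ex).round(1),(d@[-ex[1],ex[0]]).round(1))
E
python3 p.py
```

```text
[ 522.  -184.   142.8] [ 0.73  0.67 -0.42] rel -69.2 1.7
```

Call:
{"op": "drive_tool", "data": {"motion": [0, -1, 18, 0, 0, -1, 18, 0, 0, 0, 12, 0, 0, 0, 4, 0, 0, 0, 0, 0]}}

```text
clock: 4.87
eef_pos: [524.9, -187.2, 89.9]
eef_rot: [-3.134, -0.006, 3.018]
wrist_force: [-0.5, -0.4, 0.4]
finger_gap: 0.8
```

```bash
python3 p.py; python3 - <<'E'
from h import *
im=save('scene','s3.png'); cv2.imwrite('pics/s3c.png',cv2.resize(cv2.imread('pics/s3.png')[190:270,170:260],None,fx=6,fy=6,interpolation=cv2.INTER_CUBIC))
E
```

```text
[ 524.9 -187.2   89.9] [-0.54 -0.37  0.4 ] rel -65.9 -1.1
```

View pics/s3c.png

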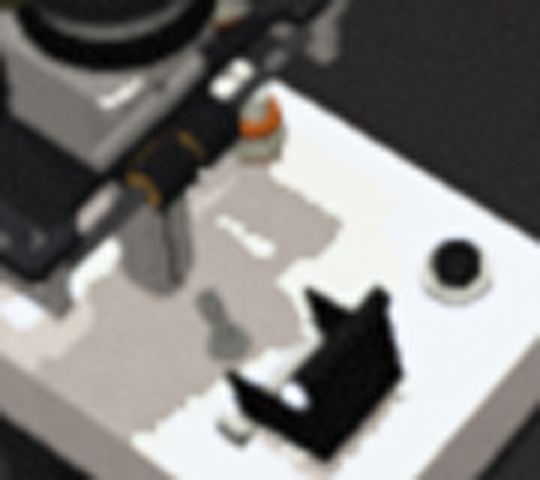

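The toggle is at (215,325) in the crop, still off and leaning towards the robot, with the finger in front of it. Now I'll push it over in small steps.

Call:
{"op": "drive_tool", "data": {"motion": [-5, 0, 1, 0, -5, 0, 1, 0, -5, 0, 1, 0, -5, 0, 1, 0, -4, 0, 1, 0, -2, 0, 0, 0]}}

```text
clock: 5.42
eef_pos: [554.0, -191.0, 87.6]
eef_rot: [-3.133, -0.005, 3.018]
wrist_force: [-19.0, 3.4, 7.9]
finger_gap: 0.2
```

```bash
python3 p.py
```

```text
[ 554.  -191.    87.6] [-19.03   3.4    7.92] rel -36.6 -1.4
```

At rel x -36.6 mm there is 19 N of resistance, against an expected stop of about -35.5, so the toggle is at its stop. I'll back off, rise and look.

Call:
{"op": "drive_tool", "data": {"motion": [6, 0, 0, 0, 14, 0, 0, 0, 14, 0, -5, 0, 0, 0, -20, 0, 0, 0, -25, 0, 0, 0, -25, 0, 0, 0, 0, 0]}}

```text
clock: 6.0
eef_pos: [519.7, -185.8, 164.2]
eef_rot: [-3.134, -0.008, 3.019]
wrist_force: [0.2, -0.7, 1.5]
finger_gap: 0.7
```

```bash
python3 p.py; python3 - <<'E'
from h import *
im=save('scene','s4.png'); cv2.imwrite('pics/s4c.png',cv2.resize(cv2.imread('pics/s4.png')[190:270,170:260],None,fx=6,fy=6,interpolation=cv2.INTER_CUBIC))
i=camera_info('scene'); ex=np.array([np.cos(-.12),np.sin(-.12),0]); pv=np.array([590.5,-194,70])-30*ex
for a in [-.4,.3,.4]:
    print(a,((proj(i,pv+30*np.sin(a)*ex+[0,0,30*np.cos(a)])-[170,190])*6).round())
print('pivot',((proj(i,pv)-[170,190])*6).round())
E
```

```text
[ 519.7 -185.8  164.2] [ 0.24 -0.72  1.53] rel -71.3 -0.3
-0.4 [[201. 293.]]
0.3 [[239. 317.]]
0.4 [[244. 322.]]
pivot [[228. 343.]]
```

View pics/s4c.png

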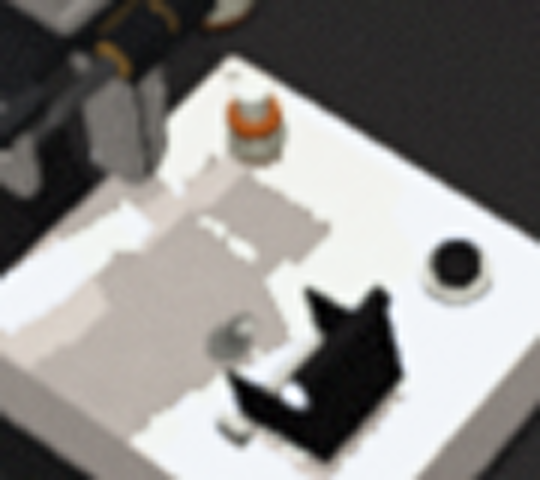

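The toggle tip is now at (243,323), matching the predicted fully-on position (244,322). Next I'll cross over the open guard to its far side.

Call:
{"op": "drive_tool", "data": {"motion": [-10, 0, -8, 0, -24, 0, 0, 0, -28, 0, 0, 0, -28, 0, 0, 0, -28, 0, 0, 0, -20, 0, 0, 0, -8, 0, 0, 0, 0, 0, 0, 0]}}

```text
clock: 6.72
eef_pos: [669.0, -203.3, 160.2]
eef_rot: [-3.136, -0.015, 3.018]
wrist_force: [-0.4, 0.0, -0.8]
finger_gap: 0.5
```

```bash
python3 p.py
```

```text
[ 669.  -203.3  160.2] [-0.4   0.01 -0.76] rel 79.1 0.1
```

Call:
{"op": "drive_tool", "data": {"motion": [0, 0, 10, 0, 0, 0, 14, 0, 0, 0, 4, 0, 0, 0, 0, 0]}}

```text
clock: 7.05
eef_pos: [666.4, -203.0, 126.4]
eef_rot: [-3.137, -0.019, 3.018]
wrist_force: [-0.4, 0.5, 0.6]
finger_gap: 0.2
```

Call:
{"op": "drive_tool", "data": {"motion": [8, 0, 0, 0, 10, 0, 0, 0, 8, 0, 0, 0, 6, 0, 0, 0, 6, 0, 0, 0, 6, 0, 0, 0]}}

```text
clock: 7.55
eef_pos: [620.1, -197.6, 128.9]
eef_rot: [-3.136, -0.015, 3.018]
wrist_force: [4.3, 0.4, 7.6]
finger_gap: 0.3
```

```bash
python3 p.py
```

```text
[ 620.1 -197.6  128.9] [4.25 0.37 7.62] rel 29.8 -0.0
```

Call:
{"op": "drive_tool", "data": {"motion": [5, 0, -2, 0, 5, 0, -1, 0, 5, 0, -1, 0, 5, 0, -1, 0, 5, 0, -1, 0]}}

```text
clock: 7.97
eef_pos: [592.7, -194.2, 136.7]
eef_rot: [-3.136, -0.014, 3.018]
wrist_force: [0.3, 0.7, 0.3]
finger_gap: 0.5
```

```bash
python3 p.py
```

```text
[ 592.7 -194.2  136.7] [0.32 0.7  0.34] rel 2.2 0.1
```

Call:
{"op": "drive_tool", "data": {"motion": [3, 0, -1, 0, 3, 0, -1, 0, 0, 0, -20, 0, 0, 0, -35, 0, 0, 0, -35, 0, 20, 0, -20, 0, 30, 0, 0, 0, 30, 0, 0, 0]}}

```text
clock: 8.63
eef_pos: [506.2, -182.3, 252.3]
eef_rot: [-3.137, -0.02, 3.019]
wrist_force: [0.5, 0.4, -0.2]
finger_gap: 0.0
```

Call:
{"op": "drive_tool", "data": {"motion": [30, 0, 0, 0, 30, 0, 0, 0, 20, 0, 0, 0, 0, 0, 0, 0, 0, 0, 0, 0, 0, 0, 0, 0, 0, 0, 0, 0, 0, 0, 0, 0]}}

```text
clock: 9.3
eef_pos: [420.6, -171.4, 255.5]
eef_rot: [-3.136, -0.017, 3.018]
wrist_force: [0.8, 0.4, 0.2]
finger_gap: 0.5
```

```bash
python3 p.py; python3 - <<'E'
from h import *
im=save('scene','s5.png'); cv2.imwrite('pics/s5c.png',cv2.resize(cv2.imread('pics/s5.png')[100:310,140:340],None,fx=2.8,fy=2.8,interpolation=cv2.INTER_CUBIC))
b=save('top','t5.png')
d=cv2.absdiff(cv2.imread('pics/t5.png'),cv2.imread('pics/t0.png')).max(2)
cv2.imwrite('pics/t5c.png',cv2.resize(np.hstack([cv2.imread('pics/t5.png')[100:260,150:360],cv2.cvtColor(d,8)[100:260,150:360]]),None,fx=1.9,fy=1.9))
E
```

```text
[ 420.6 -171.4  255.5] [0.78 0.36 0.25] rel -171.4 2.2
```

View pics/s5c.png

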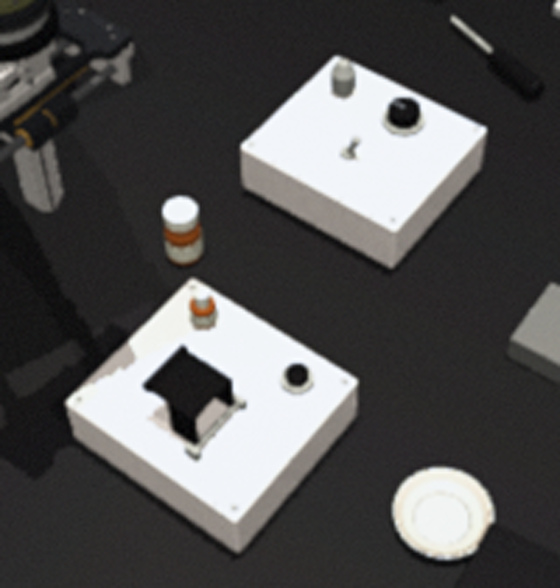

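The guard is shut again, with its roof at (190,385) in the crop, and the bottle, jar, lamp toggle and objective look untouched. I'll do a numeric before/after check, then hand in.

```bash
python3 - <<'E'
from h import *
a=cv2.imread('pics/s0.png');b=cv2.imread('pics/s5.png')
d=cv2.absdiff(a,b).max(2)
for n,(x,y,w,h) in dict(lamp=(220,115,100,85),oil=(205,200,15,20),vial=(195,168,20,28),guardroof=(190,222,34,36),dish=(278,265,42,36),box=(318,198,40,40),driver=(298,100,40,40)).items():
    q=d[y:y+h,x:x+w]; print(n,'n>60:',int((q>60).sum()),'max',q.max())
print(sign_off())
E
```

```text
lamp n>60: 0 max 9
oil n>60: 0 max 24
vial n>60: 0 max 7
guardroof n>60: 0 max 10
dish n>60: 0 max 8
box n>60: 0 max 9
driver n>60: 0 max 10
the job is handed in; nothing more can be done
None
```

The job is done and handed in at about 9.4 s on the robot's clock. With the gripper shut, I pushed the guard open with the fingertip and pushed the toggle over, away from the robot, against its stop. I then tipped the guard back from its far side so that it dropped shut.

- **Toggle:** the push met about 19 N at the stop, close to where I predicted it. The picture taken before closing the guard showed the tip where the fully-on position should be, at (243,323) against a predicted (244,322). Once the guard was shut the toggle was hidden, so I didn't see it again. The finger stayed at least 50 mm above the unit's top from then on.
- **Guard:** the final picture shows it closed and matching its starting appearance. One force reading while closing was higher than expected, about 8 N upward and 4 N sideways on the fingertip; it had gone by the end of the next move.
- **Surroundings:** comparing the first and last scene pictures showed no visible change in the lamp controller, oil bottle, jar, dish, slide box or screwdriver. I didn't include the wash bottle in that comparison, but the arm never went near it. The arm ended well clear of everything.

The two cameras disagreed by about 4 mm on the unit's sideways position, so I used a value in between. I viewed 9 of the 10 pictures allowed.

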